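# Sort printed gears into their dishes by size

### The job

Put each of the four black toothed gears, hub up, flat on the floor of the dish of its own size: the smallest gear in the smallest dish, the next in the next, and so on up to the largest gear in the largest dish. Leave the smooth grooved pulley and the chess rook where they stand.

Things in the scene. Friction and masses are not known exactly. Their poses are not given: they have to be found in the camera images.
- gear_small_mid (a point): The smallest of four loose black printed gears, 40 mm across the teeth (10 coarse teeth). It lies flat: a toothed disc 12 mm thick with a round upright hub (22 mm diameter, standing 34 mm above the disc, graspable) at its middle; 46 mm tall in all. The point is on its axis half-way up, 23 mm above its underside; z is up along the axis.
- gear_medium_mid (a point): The second-smallest of four loose black printed gears, 54 mm across the teeth (13 coarse teeth). It lies flat: a toothed disc 12 mm thick with a round upright hub (22 mm diameter, standing 34 mm above the disc, graspable) at its middle; 46 mm tall in all. The point is on its axis half-way up, 23 mm above its underside; z is up along the axis.
- gear_large_mid (a point): The second-largest of four loose black printed gears, 68 mm across the teeth (16 coarse teeth). It lies flat: a toothed disc 12 mm thick with a round upright hub (22 mm diameter, standing 34 mm above the disc, graspable) at its middle; 46 mm tall in all. The point is on its axis half-way up, 23 mm above its underside; z is up along the axis.
- gear_giant_mid (a point): The largest of four loose black printed gears, 82 mm across the teeth (20 coarse teeth). It lies flat: a toothed disc 12 mm thick with a round upright hub (22 mm diameter, standing 34 mm above the disc, graspable) at its middle; 46 mm tall in all. The point is on its axis half-way up, 23 mm above its underside; z is up along the axis.
- dish_small_in (a point): The smallest of four shallow round dishes (grey rim, cork-lined floor), fixed to the table: 58 mm inside, 66 mm outside, rim 10 mm above the table, inner floor 4 mm above the table. The point is the centre of the inner floor; z is up.
- dish_medium_in (a point): The second-smallest of four shallow round dishes (grey rim, cork-lined floor), fixed to the table: 72 mm inside, 80 mm outside, rim 10 mm above the table, inner floor 4 mm above the table. The point is the centre of the inner floor; z is up.
- dish_large_in (a point): The second-largest of four shallow round dishes (grey rim, cork-lined floor), fixed to the table: 86 mm inside, 94 mm outside, rim 10 mm above the table, inner floor 4 mm above the table. The point is the centre of the inner floor; z is up.
- dish_giant_in (a point): The largest of four shallow round dishes (grey rim, cork-lined floor), fixed to the table: 100 mm inside, 108 mm outside, rim 10 mm above the table, inner floor 4 mm above the table. The point is the centre of the inner floor; z is up.
- pulley_mid (a point): A loose black printed V-belt pulley, not a gear: smooth rim 60 mm in diameter with a groove round it, no teeth, no hub, flat top, 26 mm tall. The point is on its axis half-way up.
- rook_mid (a point): A loose grey printed chess rook standing on the table, base 32 mm in diameter, 61 mm tall. The point is on its axis 30 mm above the table.
Not all that is in view belongs to the job. Leave any white look-alike of the part that bears gear_giant_mid alone.

How it is judged:
By the outcome, as a careful person would: the job done as asked, in the order asked, and still so for the second after the job is handed in, with the robot touching nothing.
It also fails if it takes over 101 s, if anything falls off the work surface, if the arm or the gripper's body presses on something with over 40 N, if the wrist force passes 120 N, or if a joint passes its speed limit or range.

### The arm

A 6-joint arm with a two-finger parallel gripper is mounted at the origin on the work surface. World frame = base frame: x ahead of the robot, y to its left, z up, the work surface at z = 0. Lengths are in m, angles in rad, forces in N, time in s.
With the tool pointing down it reaches from about 0.325 to 0.9 m from the base axis. Payload 3.5 kg.
Tool frame: the origin (TCP) lies where the fingers leave the gripper's body, on its centre line; the fingertips stand 73 mm ahead of it and the grasp point (between the pads) lies bot.tcp_to_grasp ahead of it (bot.tcp_to_grasp is the distance from the TCP to the grasp point, in m); z points along the fingers, y is the line along which they close (so a half turn about z gives the same grasp; the last joint's range is limited). The gripper opens to 85 mm and grips with 20 to 120 N. Pads are 22 mm wide; open, the fingers measure 114 mm over their backs; the gripper's body (76 mm by 85 mm) begins 54 mm behind the grasp point. The pads swing forward as they close: fully open they stand 13 mm farther back than shut.
Start: joints at [1.246, 0.276, -0.026, 1.268, 0, 1.467], TCP at [0.137, 0.61, 0.304] pointing down, gripper open.
Joint ranges: [-3.12, 3.12], [-0.85, 1.88], [-1.08, 1.24], [-1.95, 2.15], [-1.57, 1.53], [-3.14, 3.14]. Speed limits (rad/s): [2.57, 2.57, 3.14, 3.14, 3.14, 3.14].

### API

Orientations are given as a unit quaternion [x, y, z, w].
In Python, from workcell import bot gives the robot as it stands.
- The arm moves only by the shell command python3 -m crank 'ROWS' [FORCE]. ROWS is JSON, a list that holds one entry, the list of rows, each a list of 7 numbers: the opening in per cent of the stroke, from 0 (shut) to 100 (fully open), then the shift along the tool's x, y, z in mm, then the turn, a rotation vector about the tool's x, y, z in degrees. A call has exactly 10 rows; each row is the pose to reach, as a shift and turn from the pose commanded when the call began, along the tool's axes at that moment; what a row does not reach only later rows make up. A row lasts 1/10 s, in which the tool goes at most 50 mm and 8.59 degrees, less where a joint would pass 70% of its speed; a pose out of reach is approached as far as the arm can. A call with a gripper value outside its range is refused whole. The fingers move at their own pace and stop on an object; FORCE is the grip in N (left out, the last holds). Time passes only in rows, so rows that repeat a pose let the fingers close, or fill a call up. It gives the time, the measured TCP pose, the force, the opening and the grip force at its end, in the units of the state.
- bot.state(): the state, without advancing time (a new reading comes with each control period).
- bot.snapshot(name): name is "scene" or "top" or "wrist"; returns a dict with "pixels" (400x640x3 uint8, red, green, blue), "range_z" (400x640 float32, m along the optical axis (not along the pixel's ray), 0 where there is no reading), "fx", "fy", "cx", "cy" (pixels), "R" (3x3) and "t" (3): a world point X has camera coordinates R X + t; the wrist camera has in their place "tool_from_camera" (4x4, takes a point from camera to tool coordinates, whose origin is the TCP and whose axes are the flange's). Camera axes: x right, y down, z forward; pixel columns grow to the right and rows downward; lengths in m; the calibration is good to about 2 mm. A picture is of the moment at which its call begins: read the wrist's pose just before it.
- bot.close_job(): hands the job in; it is judged then, once.
The state is a dict: "clock": time; "q": joint angles; "qd": joint speeds; "effort": joint torques, N m; "tool_pos": TCP position; "orientation": TCP orientation; "wrist_force": force on the tool from outside, world axes, zero at the start; "moment": the same for the moment, N m; "opening": finger opening in m; "grasp_force": force on a finger pad.
Only numpy, scipy, OpenCV 4.12 (cv2) and the standard library are available. Lean on these libraries where they do the work, as an engineer would, in place of code of your own. Each camera call takes 0.05 s, during which the arm holds its last target. There are 200 camera calls.

## Working session

There is one attempt and no reset: what is moved stays moved. The work goes in short steps, Python scripts to look and compute and a shell command to move; the robot and the scene stay as the last step left them, time stands still between calls to the robot, and variables do not carry over. Pictures are saved under pics/ and viewed, at most 14 in all, crops included, and the job is handed in when it is done.

```bash
mkdir -p pics; python3 - <<'E'
from workcell import bot
import cv2,numpy as np
print(bot.state(),bot.tcp_to_grasp)
for n in("top","scene"):
    s=bot.snapshot(n); cv2.imwrite(f"pics/{n}0.png",s["pixels"][:,:,::-1]); np.savez(f"{n}0.npz",**s)
    print(n,s["fx"],s["cx"],s["cy"],s["R"].round(3).tolist(),s["t"])
E
```

```text
{'clock': 0.0, 'q': array([ 1.24559311e+00,  2.77158794e-01, -2.79143571e-02,  1.26802310e+00,
       -2.69567461e-05,  1.46741651e+00]), 'qd': array([-1.08237902e-03,  1.01306694e-03,  1.83615610e-04,  1.18645868e-03,
       -6.11397611e-05, -8.10621303e-04]), 'effort': array([-2.85819515e-04, -4.45512879e+01,  2.95201564e+01,  1.65680225e-02,
       -5.06092329e-05, -4.30249074e-06]), 'tool_pos': array([0.1373038 , 0.60907797, 0.30272775]), 'orientation': array([ 1.10684359e-01,  9.93854944e-01, -1.12652336e-03, -2.31374857e-04]), 'wrist_force': array([-0.53944123, -0.34714652,  0.54506415]), 'moment': array([ 0.00655176, -0.00076519,  0.05632131]), 'grasp_force': 0.0, 'opening': 0.08549973260759854} 0.0539
top 382.8024863796898 318.3340969018703 194.19460280420273 [[-0.007, -1.0, 0.003], [-0.982, 0.006, -0.19], [0.19, -0.004, -0.982]] [0.00607252 0.51410254 0.99156904]
scene 450.3567394284347 322.31896142069223 187.56036078257017 [[0.827, 0.562, -0.016], [0.312, -0.482, -0.818], [-0.467, 0.672, -0.574]] [-0.39987117 -0.11458224  1.48389718]
```

View pics/top0.png

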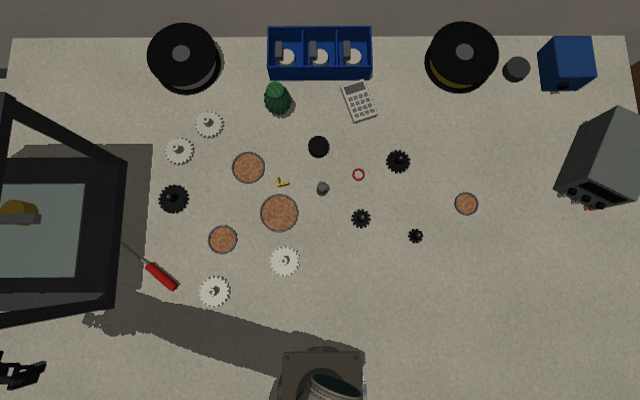

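View pics/scene0.png

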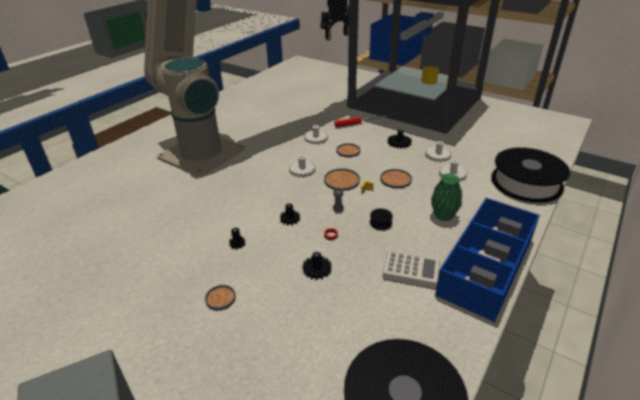

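```bash
cat > h.py <<'E'
import numpy as np,cv2
def cloud(s):
    v,u=np.mgrid[:400,:640]; Z=s["range_z"]
    c=np.stack([(u-s["cx"])/s["fx"]*Z,(v-s["cy"])/s["fy"]*Z,Z],-1)
    return (c-s["t"])@s["R"]
def onplane(s,uv,z):
    d=s["R"].T@np.array([(uv[0]-s["cx"])/s["fx"],(uv[1]-s["cy"])/s["fy"],1]); o=-s["R"].T@s["t"]
    return o+d*(z-o[2])/d[2]
E
python3 - <<'E'
from h import *
s=dict(np.load("top0.npz")); P=cloud(s); im=s["pixels"].astype(int)
for n,(u,v) in dict(giant=(174,199),large=(398,161),med=(361,218),small=(415,236),pulley=(318,147),rook=(322,188)).items():
    m=np.zeros((400,640),bool); m[v-25:v+25,u-25:u+25]=1
    d=m&(im.max(2)<75)&(P[...,2]>.004)&(P[...,2]<.08); hub=d&(P[...,2]>.038)
    q=P[d]; 
    n_,l,st,c=cv2.connectedComponentsWithStats((m&(im.max(2)<60)).astype(np.uint8)); k=1+st[1:,4].argmax()
    disc=onplane(s,c[k],.012)
    print(n,"blob",st[k],c[k].round(1),disc.round(3),"hub",hub.sum(),P[hub].mean(0).round(4) if hub.any() else 0)
hsv=cv2.cvtColor(s["pixels"],cv2.COLOR_RGB2HSV)
print(hsv[212,279],hsv[300,400])
m=cv2.inRange(hsv,(3,70,60),(22,255,255))
for c in cv2.findContours(m,0,1)[0]:
    if cv2.contourArea(c)>150:
        e=cv2.fitEllipse(cv2.convexHull(c)); print("dish",np.round(e[0],1),np.round(e[1],1),onplane(s,e[0],.006).round(4), "diam",round(e[1][1]/s["fx"]*P[int(e[0][1]),int(e[0][0])][2]*0+e[1][1]*s["range_z"][int(e[0][1]),int(e[0][0])]/s["fx"],4))
f=(P[...,2]>.06)&(s["range_z"]>0); 
v,u=np.where(f&(P[...,1]>.25)&(P[...,0]>-.1)&(P[...,0]<.9)); Q=P[v,u]; print("printer",np.percentile(Q,[0,2,50,98,100],axis=0).round(3))
for n,(u,v) in dict(screw=(160,275),cactus=(277,97),calc=(360,100)).items(): print(n,P[v,u].round(3))
c=s["pixels"][130:300,140:500][:, :, ::-1]; cv2.imwrite("pics/crop.png",cv2.resize(c[20:130,:],None,fx=2.2,fy=2.2,interpolation=cv2.INTER_CUBIC))
E
```

```text
giant blob [159 185  30  28 623] [173.5 198.7] [0.511 0.409 0.012] hub 52 [0.5108 0.4106 0.0453]
large blob [386 150  24  23 383] [397.6 161.2] [ 0.616 -0.226  0.012] hub 49 [ 0.6163 -0.2268  0.0457]
med blob [351 209  20  19 232] [360.4 218.3] [ 0.452 -0.114  0.012] hub 48 [ 0.4514 -0.1155  0.0461]
small blob [408 229  15  14 141] [415.1 235.5] [ 0.403 -0.264  0.012] hub 52 [ 0.4028 -0.2645  0.046 ]
pulley blob [308 136  21  22 360] [318.2 146.5] [0.662 0.002 0.012] hub 0 0
rook blob [317 188  11   7  45] [321.9 191.6] [ 0.529 -0.008  0.012] hub 40 [ 0.5322 -0.0067  0.0581]
[ 14 129 132] [ 23  34 150]
dish [222.1 239.2] [24.7 26. ] [0.3972 0.2698 0.006 ] diam 0.0721
dish [278.8 212.7] [34.4 35.2] [0.4704 0.1139 0.006 ] diam 0.0991
dish [466.1 203.3] [18.8 20.5] [ 0.4937 -0.4149  0.006 ] diam 0.0579
dish [247.7 167.1] [28.1 29.6] [0.6032 0.2047 0.006 ] diam 0.0851
printer [[0.109 0.302 0.06 ]
 [0.123 0.363 0.061]
 [0.427 0.624 0.089]
 [0.884 0.808 0.437]
 [0.9   0.834 0.447]]
screw [0.302 0.429 0.021]
cactus [0.764 0.111 0.122]
calc [ 0.799 -0.122  0.024]
```

View pics/crop.png

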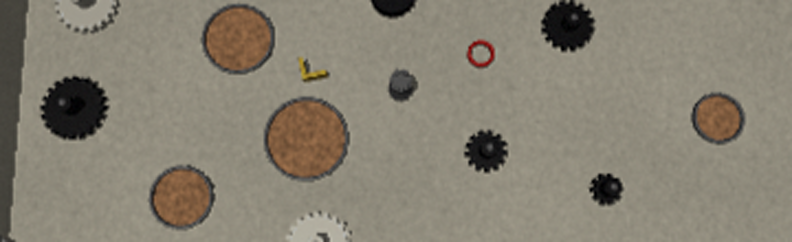

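The candidates in the top view are:
- **Black toothed gears:** giant (174,199), large (398,161), medium (361,218) and small (415,236).
- **Not gears for the job:** the smooth pulley (318,147), the rook (322,188), and the white look-alikes at (209,124), (179,151), (285,261) and (214,291).

The crop shows teeth and a hub on all four black ones. I'll check how close the printer frame comes to the giant gear.

```bash
python3 - <<'E'
from h import *
s=dict(np.load("top0.npz")); P=cloud(s)
for u,v in [(120,165),(122,200),(118,250),(110,300),(60,125),(95,270),(100,190),(130,200),(60,310)]: print(u,v,P[v,u].round(3))
Q=P[(s["range_z"]>0)&(P[...,2]>.15)&(P[...,0]>.3)&(P[...,0]<.7)&(P[...,1]>.2)]; print(Q[:,1].min())
E
python3 -m crank '[[[50,0,0,0,0,0,6],[50,0,-20,0,0,0,12.7],[50,0,-70,0,0,0,12.7],[50,0,-120,0,0,0,12.7],[50,-30,-170,0,0,0,12.7],[50,-60,-220,0,0,0,12.7],[50,-90,-270,0,0,0,12.7],[50,-120,-320,0,0,0,12.7],[50,-150,-370,0,0,0,12.7],[50,-180,-410,0,0,0,12.7]]]' 40
python3 -c "
from workcell import bot;s=bot.state();print(s['q'],s['tool_pos'],s['orientation'])"
```

```text
120 165 [0.602 0.553 0.041]
122 200 [0.507 0.55  0.018]
118 250 [0.369 0.553 0.01 ]
110 300 [0.238 0.554 0.026]
60 125 [0.621 0.555 0.294]
95 270 [0.316 0.587 0.05 ]
100 190 [0.529 0.595 0.053]
130 200 [0.51  0.536 0.002]
60 310 [0.233 0.555 0.222]
0.5497681840904958
clock: 1.1
tool_pos: [0.2071, 0.2068, 0.3036]
orientation: [0.219, 0.976, 0.0, 0.0]
wrist_force: [1.7, -0.0, -0.3]
opening: 0.0425
grasp_force: 0.0
[ 5.62749996e-01 -3.54044637e-01 -6.29728069e-01  1.29479642e+00
 -2.57820914e-04  1.00412538e+00] [0.20710458 0.20683222 0.30356807] [2.18900705e-01 9.75747119e-01 2.03406568e-05 2.03085944e-04]
```

```bash
python3 -m crank '[[[50,-45,21,0,0,0,-5],[50,-90,42,0,0,0,-10],[50,-135,64,0,0,0,-15],[50,-180,85,0,0,0,-20],[50,-201,41,0,0,0,-25.3],[50,-221,-2,0,0,0,-25.3],[50,-241,-45,0,0,0,-25.3],[50,-261,-88,0,0,0,-25.3],[50,-282,-129,0,0,0,-25.3],[50,-282,-129,0,0,0,-25.3]]]'
python3 -c "
from workcell import bot;s=bot.state();print(s['q'],s['tool_pos'],s['orientation'])"
```

```text
clock: 2.1
tool_pos: [0.4071, -0.0333, 0.3038]
orientation: [0.005, 1.0, -0.001, 0.0]
wrist_force: [0.8, 0.8, -0.3]
opening: 0.0426
grasp_force: 0.0
[-0.23928141 -0.11634782 -0.45591065  1.23066982 -0.00182222 -0.22886142] [ 0.40712499 -0.03333869  0.30375379] [ 5.21022149e-03  9.99985972e-01 -9.51631792e-04  6.28326301e-05]
```

```bash
python3 -m crank '[[[50,4,-45,0,0,0,-0.6],[50,4,-90,0,0,0,-0.6],[50,4,-135,15,0,0,-0.6],[50,4,-180,40,0,0,-0.6],[50,4,-220,65,0,0,-0.6],[50,4,-231,100,0,0,-0.6],[50,4,-231,104,0,0,-0.6],[50,4,-231,104,0,0,-0.6],[50,4,-231,104,0,0,-0.6],[50,4,-231,104,0,0,-0.6]]]'
cat >> h.py <<'E'
def wrist(name=None):
    from workcell import bot
    from scipy.spatial.transform import Rotation as Rn
    st=bot.state(); s=bot.snapshot("wrist"); s=dict(s)
    T=np.eye(4); T[:3,:3]=Rn.from_quat(st["orientation"]).as_matrix(); T[:3,3]=st["tool_pos"]
    W=np.linalg.inv(T@s["tool_from_camera"]); s["R"]=W[:3,:3]; s["t"]=W[:3,3]
    if name: cv2.imwrite(f"pics/{name}.png",s["pixels"][:,:,::-1])
    return st,s
E
python3 - <<'E'
from h import *
st,s=wrist("w1"); P=cloud(s); print(st["tool_pos"])
ok=(s["range_z"]>0)&(s["pixels"].max(2)<80)
for lo,hi in((.04,.05),(.008,.016)):
    m=ok&(P[...,2]>lo)&(P[...,2]<hi)&(np.hypot(P[...,0]-.403,P[...,1]+.2645)<.03); q=P[m]; print(m.sum(),q.mean(0),(q.min(0)+q.max(0))/2,np.ptp(q,axis=0))
E
```

```text
clock: 3.1
tool_pos: [0.4037, -0.2594, 0.2016]
orientation: [-0.005, 1.0, -0.001, 0.001]
wrist_force: [0.4, -0.6, 0.2]
opening: 0.0429
grasp_force: 0.0
[ 0.40369286 -0.25943246  0.20158035]
556 [ 0.40237571 -0.26354722  0.04647893] [ 0.40340337 -0.26362335  0.04441836] [0.02126527 0.02140186 0.00877728]
635 [ 0.39751981 -0.26339928  0.01266208] [ 0.40042792 -0.26356646  0.01187644] [0.03345239 0.03978207 0.0076772 ]
```

View pics/w1.png

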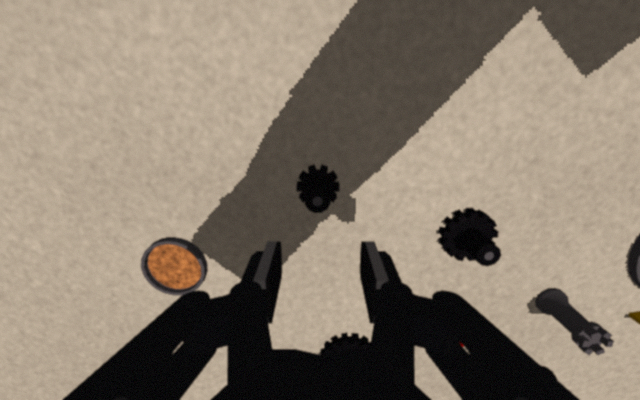

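```bash
python3 -m crank '[[[50,1,-4,30,0,0,0.6],[50,1,-4,60,0,0,0.6],[50,1,-4,80,0,0,0.6],[50,1,-4,90,0,0,0.6],[50,1,-4,90,0,0,0.6],[50,1,-4,90,0,0,0.6],[50,1,-4,90,0,0,0.6],[50,1,-4,90,0,0,0.6],[50,1,-4,90,0,0,0.6],[50,1,-4,90,0,0,0.6]]]'
python3 -c "
from workcell import bot;s=bot.state();print(s['q'],s['tool_pos'],s['orientation'])"
```

```text
clock: 4.15
tool_pos: [0.4019, -0.264, 0.1104]
orientation: [0.001, 1.0, -0.0, 0.0]
wrist_force: [-0.2, -0.1, -0.2]
opening: 0.0423
grasp_force: 0.0
[-7.15765555e-01  2.15643576e-01 -5.63305620e-01  7.90976410e-01
 -3.22502448e-06 -7.13900031e-01] [ 0.40192269 -0.26403768  0.11035264] [ 9.32762161e-04  9.99999470e-01 -2.86592306e-04  3.27728017e-04]
```

```bash
python3 -m crank '[[[50,-1,0,20,0,0,0],[50,-1,0,20,0,0,0],[10,-1,0,20,0,0,0],[10,-1,0,20,0,0,0],[10,-1,0,20,0,0,0],[10,-1,0,20,0,0,0],[10,-1,0,20,0,0,0],[10,-1,0,10,0,0,0],[10,-1,0,-10,0,0,0],[10,-1,0,-40,0,0,0]]]' 50
```

```text
clock: 5.15
tool_pos: [0.4015, -0.2628, 0.1497]
orientation: [0.001, 1.0, 0.001, -0.001]
wrist_force: [0.1, -0.1, -0.4]
opening: 0.0206
grasp_force: 48.9
```

```bash
python3 -m crank '[[[10,-25,-40,0,0,0,0],[10,-45,-75,0,0,0,0],[10,-65,-110,0,0,0,0],[10,-85,-140,0,0,0,0],[10,-91,-151,0,0,0,0],[10,-91,-151,15,0,0,0],[10,-91,-151,35,0,0,0],[10,-91,-151,40,0,0,0],[10,-91,-151,40,0,0,0],[10,-91,-151,40,0,0,0]]]'
python3 -c "
from workcell import bot;s=bot.state();print(s['q'],s['tool_pos'],s['orientation'])"
```

```text
clock: 6.15
tool_pos: [0.493, -0.4142, 0.11]
orientation: [0.001, 1.0, 0.0, -0.0]
wrist_force: [-0.1, 0.0, 0.3]
opening: 0.0208
grasp_force: 49.0
[-7.99038727e-01  4.63289002e-01 -1.97205127e-01  9.11056074e-01
  2.06339164e-05 -7.97584238e-01] [ 0.493016   -0.41415951  0.11002393] [ 7.27248340e-04  9.99999664e-01  2.77155683e-04 -2.55682987e-04]
```

```bash
python3 -m crank '[[[10,0,0,10,0,0,0],[10,0,0,15.5,0,0,0],[10,0,0,15.5,0,0,0],[10,0,0,15.5,0,0,0],[50,0,0,15.5,0,0,0],[50,0,0,15.5,0,0,0],[50,0,0,15.5,0,0,0],[50,0,0,10,0,0,0],[50,0,0,-20,0,0,0],[50,0,0,-60,0,0,0]]]'
```

```text
clock: 7.15
tool_pos: [0.492, -0.4136, 0.1684]
orientation: [0.001, 1.0, 0.002, -0.002]
wrist_force: [0.6, -0.4, -0.0]
opening: 0.0426
grasp_force: 0.0
```

```bash
python3 -m crank '[[[50,6,45,0,0,0,0],[50,13,90,0,0,0,0],[50,19,135,0,0,0,0],[50,25,180,0,0,0,0],[50,32,225,0,0,0,0],[50,38,270,0,0,0,0],[50,42,299,10,0,0,0],[50,42,299,40,0,0,0],[50,42,299,50,0,0,0],[50,42,299,50,0,0,0]]]'
python3 - <<'E'
from h import *
from workcell import bot
st=bot.state(); print(st["tool_pos"],st["orientation"])
s=bot.snapshot("top"); cv2.imwrite("pics/t1.png",cv2.resize(s["pixels"][130:280,340:500,::-1],None,fx=4,fy=4,interpolation=cv2.INTER_CUBIC)); P=cloud(s); np.set_printoptions(precision=4,suppress=True)
m=(P[...,2]>.042)&(P[...,2]<.06)&(np.hypot(P[...,0]-.494,P[...,1]+.415)<.03); print(m.sum(),P[m].mean(0))
E
```

```text
clock: 8.15
tool_pos: [0.4508, -0.1155, 0.1188]
orientation: [0.001, 1.0, 0.001, -0.002]
wrist_force: [-0.0, 0.4, 0.5]
opening: 0.0431
grasp_force: 0.0
[ 0.45079078 -0.11553572  0.11881241] [ 9.64071898e-04  9.99998116e-01  5.68042001e-04 -1.58584674e-03]
59 [ 0.493  -0.4165  0.0496]
```

View pics/t1.png

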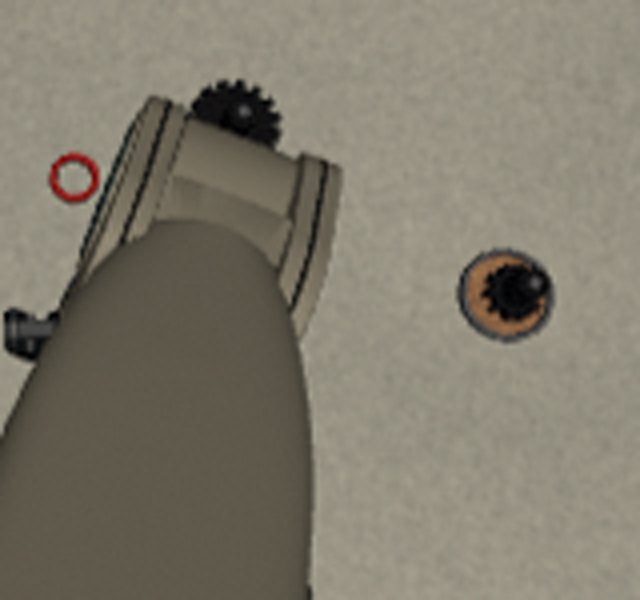

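```bash
python3 -m crank '[[[50,0,0,25,0,0,0],[50,0,0,30,0,0,0],[50,0,0,30,0,0,0],[10,0,0,30,0,0,0],[10,0,0,30,0,0,0],[10,0,0,30,0,0,0],[10,0,0,30,0,0,0],[10,0,0,20,0,0,0],[10,0,0,-10,0,0,0],[10,0,0,-55,0,0,0]]]' 50
```

```text
clock: 9.2
tool_pos: [0.4495, -0.1148, 0.1738]
orientation: [0.001, 1.0, 0.001, -0.003]
wrist_force: [0.4, -0.3, -0.1]
opening: 0.0203
grasp_force: 48.9
```

```bash
python3 -m crank '[[[10,6,45,0,0,0,0],[10,12,90,0,0,0,0],[10,18,135,0,0,0,0],[10,24,180,0,0,0,0],[10,30,225,0,0,0,0],[10,37,270,0,0,0,0],[10,44,315,0,0,0,0],[10,50,360,0,0,0,0],[10,54,385,0,0,0,0],[10,54,385,20,0,0,0]]]'
```

```text
clock: 10.2
tool_pos: [0.4003, 0.2734, 0.1577]
orientation: [-0.002, 1.0, 0.002, 0.003]
wrist_force: [1.0, -0.5, -1.3]
opening: 0.0205
grasp_force: 49.0
```

```bash
python3 -m crank '[[[10,0,0,20,0,0,0],[10,0,0,40,0,0,0],[10,0,0,45,0,0,0],[10,0,0,45,0,0,0],[10,0,0,45,0,0,0],[10,0,0,45,0,0,0],[10,0,0,45,0,0,0],[10,0,0,45,0,0,0],[10,0,0,45,0,0,0],[10,0,0,45,0,0,0]]]'
```

```text
clock: 11.2
tool_pos: [0.3988, 0.2692, 0.1101]
orientation: [0.001, 1.0, 0.0, 0.0]
wrist_force: [-0.7, -0.1, 1.3]
opening: 0.0207
grasp_force: 49.0
```

```bash
python3 -m crank '[[[10,1,0,10,0,0,0],[10,1,0,15.5,0,0,0],[10,1,0,15.5,0,0,0],[10,1,0,15.5,0,0,0],[50,1,0,15.5,0,0,0],[50,1,0,15.5,0,0,0],[50,1,0,15.5,0,0,0],[50,1,0,10,0,0,0],[50,1,0,-20,0,0,0],[50,1,0,-60,0,0,0]]]'
```

```text
clock: 12.2
tool_pos: [0.3959, 0.2682, 0.169]
orientation: [0.001, 1.0, -0.001, -0.002]
wrist_force: [0.2, -0.0, -0.5]
opening: 0.0429
grasp_force: 0.0
```

```bash
python3 -m crank '[[[50,-20,-45,-10,0,0,0],[50,-40,-90,-20,0,0,0],[50,-60,-135,-20,0,0,0],[50,-80,-180,-20,0,0,0],[50,-100,-225,-20,0,0,0],[50,-120,-270,-20,0,0,0],[50,-140,-315,-20,0,0,0],[50,-160,-360,-20,0,0,0],[50,-180,-405,-20,0,0,0],[50,-200,-450,-20,0,0,0]]]'
```

```text
clock: 13.2
tool_pos: [0.5973, -0.1833, 0.1902]
orientation: [0.001, 1.0, 0.0, 0.0]
wrist_force: [0.2, 1.1, 0.8]
opening: 0.0426
grasp_force: 0.0
```

```bash
python3 -m crank '[[[50,-18,-46,0,0,0,0],[50,-18,-46,20,0,0,0],[50,-18,-46,50,0,0,0],[50,-18,-46,70,0,0,0],[50,-18,-46,70,0,0,0],[50,-18,-46,70,0,0,0],[50,-18,-46,70,0,0,0],[50,-18,-46,70,0,0,0],[50,-18,-46,70,0,0,0],[50,-18,-46,70,0,0,0]]]'
python3 - <<'E'
from h import *
from workcell import bot
st=bot.state(); print(st["tool_pos"],st["orientation"])
s=bot.snapshot("top"); cv2.imwrite("pics/t2.png",cv2.resize(s["pixels"][130:310,150:400,::-1],None,fx=3,fy=3,interpolation=cv2.INTER_CUBIC)); P=cloud(s); np.set_printoptions(precision=4,suppress=True)
m=(P[...,2]>.042)&(P[...,2]<.06)&(np.hypot(P[...,0]-.397,P[...,1]-.27)<.03); print(m.sum(),P[m].mean(0))
E
```

```text
clock: 14.2
tool_pos: [0.6152, -0.2274, 0.1208]
orientation: [0.001, 1.0, -0.0, 0.001]
wrist_force: [-0.4, -0.1, -0.2]
opening: 0.0427
grasp_force: 0.0
[ 0.61520456 -0.22736271  0.12083031] [ 8.90332431e-04  9.99999329e-01 -3.23189624e-04  6.67370636e-04]
57 [0.3972 0.2657 0.0501]
```

View pics/t2.png

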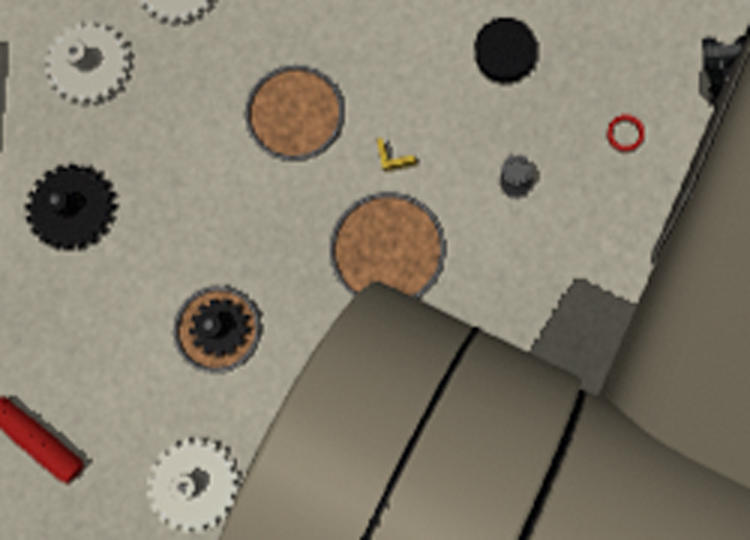

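```bash
python3 -m crank '[[[50,-1,0,25,0,0,0],[50,-1,0,30.5,0,0,0],[50,-1,0,30.5,0,0,0],[10,-1,0,30.5,0,0,0],[10,-1,0,30.5,0,0,0],[10,-1,0,30.5,0,0,0],[10,-1,0,30.5,0,0,0],[10,-1,0,20,0,0,0],[10,-1,0,-15,0,0,0],[10,-1,0,-60,0,0,0]]]' 50
```

```text
clock: 15.25
tool_pos: [0.6139, -0.2264, 0.1788]
orientation: [0.001, 1.0, 0.001, -0.003]
wrist_force: [1.1, -0.9, -1.4]
opening: 0.0205
grasp_force: 49.0
```

```bash
python3 -m crank '[[[10,1,45,0,0,0,0],[10,3,90,0,0,0,0],[10,4,135,0,0,0,0],[10,5,180,0,0,0,0],[10,7,225,0,0,0,0],[10,8,270,0,0,0,0],[10,10,315,0,0,0,0],[10,11,360,0,0,0,0],[10,12,400,0,0,0,0],[10,13,432,0,0,0,0]]]'
```

```text
clock: 16.25
tool_pos: [0.6033, 0.2072, 0.1809]
orientation: [0.0, 1.0, 0.0, 0.0]
wrist_force: [0.3, -0.5, 0.0]
opening: 0.0208
grasp_force: 49.1
```

```bash
python3 -m crank '[[[10,0,0,10,0,0,0],[10,0,0,40,0,0,0],[10,0,0,65,0,0,0],[10,0,0,70,0,0,0],[10,0,0,70,0,0,0],[10,0,0,70,0,0,0],[10,0,0,70,0,0,0],[10,0,0,70,0,0,0],[10,0,0,70,0,0,0],[10,0,0,70,0,0,0]]]'
```

```text
clock: 17.25
tool_pos: [0.6038, 0.2049, 0.1104]
orientation: [0.001, 1.0, 0.0, 0.0]
wrist_force: [-0.4, 0.2, 0.2]
opening: 0.0207
grasp_force: 49.1
```

```bash
python3 -m crank '[[[10,1,0,10,0,0,0],[10,1,0,15.5,0,0,0],[10,1,0,15.5,0,0,0],[10,1,0,15.5,0,0,0],[50,1,0,15.5,0,0,0],[50,1,0,15.5,0,0,0],[50,1,0,15.5,0,0,0],[50,1,0,10,0,0,0],[50,1,0,-20,0,0,0],[50,1,0,-60,0,0,0]]]'
```

```text
clock: 18.25
tool_pos: [0.6007, 0.2043, 0.1685]
orientation: [0.001, 1.0, -0.001, -0.003]
wrist_force: [1.1, 0.7, -0.5]
opening: 0.0428
grasp_force: 0.0
```

```bash
python3 -m crank '[[[50,18,40,-5,0,0,0],[50,37,80,-5,0,0,0],[50,55,120,-5,0,0,0],[50,73,160,-5,0,0,0],[50,92,206,-5,0,0,0],[50,92,206,10,0,0,0],[50,92,206,40,0,0,0],[50,92,206,50,0,0,0],[50,92,206,50,0,0,0],[50,92,206,50,0,0,0]]]'
python3 - <<'E'
from h import *
from workcell import bot
st=bot.state(); print(st["tool_pos"],st["orientation"])
s=bot.snapshot("top"); P=cloud(s); np.set_printoptions(precision=4,suppress=True)
m=(P[...,2]>.042)&(P[...,2]<.06)&(np.hypot(P[...,0]-.603,P[...,1]-.205)<.03); print(m.sum(),P[m].mean(0))
E
```

```text
clock: 19.25
tool_pos: [0.5115, 0.4105, 0.1203]
orientation: [0.001, 1.0, -0.0, 0.0]
wrist_force: [-0.5, 0.3, 0.7]
opening: 0.0428
grasp_force: 0.0
[0.51146134 0.41046863 0.1203241 ] [ 1.38484841e-03  9.99999040e-01 -1.01270182e-05  5.12384874e-05]
50 [0.6024 0.2009 0.0496]
```

```bash
python3 -m crank '[[[50,0,0,25,0,0,0],[50,0,0,30,0,0,0],[50,0,0,30,0,0,0],[10,0,0,30,0,0,0],[10,0,0,30,0,0,0],[10,0,0,30,0,0,0],[10,0,0,30,0,0,0],[10,0,0,20,0,0,0],[10,0,0,-15,0,0,0],[10,0,0,-60,0,0,0]]]' 60
```

```text
clock: 20.3
tool_pos: [0.5088, 0.4096, 0.1781]
orientation: [0.001, 1.0, -0.002, -0.003]
wrist_force: [0.5, 0.3, -0.8]
opening: 0.0202
grasp_force: 58.7
```

```bash
python3 -m crank '[[[10,6,-42,0,0,0,0],[10,12,-84,0,0,0,0],[10,18,-128,0,0,0,0],[10,24,-172,0,0,0,0],[10,30,-216,0,0,0,0],[10,36,-260,0,0,0,0],[10,41,-297,0,0,0,0],[10,41,-297,20,0,0,0],[10,41,-297,50,0,0,0],[10,41,-297,70,0,0,0]]]'
```

```text
clock: 21.3
tool_pos: [0.4686, 0.1134, 0.109]
orientation: [0.002, 1.0, 0.0, -0.0]
wrist_force: [-0.8, 0.3, -0.2]
opening: 0.02
grasp_force: 58.9
```

```bash
python3 -m crank '[[[10,0,0,0,0,0,0],[10,0,0,0,0,0,0],[10,0,0,0,0,0,0],[10,0,0,0,0,0,0],[10,0,0,0,0,0,0],[10,0,0,0,0,0,0],[10,0,0,0,0,0,0],[10,0,0,0,0,0,0],[10,0,0,0,0,0,0],[10,0,0,0,0,0,0]]]'
```

```text
clock: 22.3
tool_pos: [0.4693, 0.114, 0.1098]
orientation: [0.001, 1.0, -0.0, -0.0]
wrist_force: [-0.9, -0.3, -0.7]
opening: 0.0201
grasp_force: 58.9
```

```bash
python3 -m crank '[[[10,0,0,10,0,0,0],[10,0,0,15.5,0,0,0],[10,0,0,15.5,0,0,0],[10,0,0,15.5,0,0,0],[50,0,0,15.5,0,0,0],[50,0,0,15.5,0,0,0],[50,0,0,15.5,0,0,0],[50,0,0,10,0,0,0],[50,0,0,-20,0,0,0],[50,0,0,-60,0,0,0]]]'
```

```text
clock: 23.3
tool_pos: [0.4673, 0.1138, 0.1688]
orientation: [0.001, 1.0, -0.0, -0.003]
wrist_force: [1.3, 0.3, -0.2]
opening: 0.0427
grasp_force: 0.0
```

```bash
python3 -m crank '[[[50,0,-40,-40,0,0,0],[50,0,-85,-60,0,0,0],[50,0,-130,-60,0,0,0],[50,0,-175,-60,0,0,0],[50,10,-220,-60,0,0,0],[50,20,-265,-60,0,0,0],[50,20,-270,-60,0,0,0],[50,20,-270,-60,0,0,0],[50,20,-270,-60,0,0,0],[50,20,-270,-60,0,0,0]]]'
python3 - <<'E'
from h import *
from workcell import bot
s=bot.snapshot("top"); P=cloud(s); np.set_printoptions(precision=4,suppress=True)
cv2.imwrite("pics/t3.png",cv2.resize(s["pixels"][110:310,150:500,::-1],None,fx=2.2,fy=2.2,interpolation=cv2.INTER_CUBIC))
for x,y in((.494,-.415),(.397,.27),(.603,.205),(.47,.114)):
    m=(P[...,2]>.042)&(P[...,2]<.06)&(np.hypot(P[...,0]-x,P[...,1]-y)<.03); print(m.sum(),P[m].mean(0))
E
```

```text
clock: 24.3
tool_pos: [0.449, -0.1545, 0.2298]
orientation: [-0.0, 1.0, 0.0, -0.0]
wrist_force: [-0.2, 0.3, 0.5]
opening: 0.0425
grasp_force: 0.0
60 [ 0.493  -0.4162  0.05  ]
58 [0.397  0.2657 0.0499]
53 [0.6023 0.2007 0.0493]
54 [0.4686 0.1105 0.05  ]
```

View pics/t3.png

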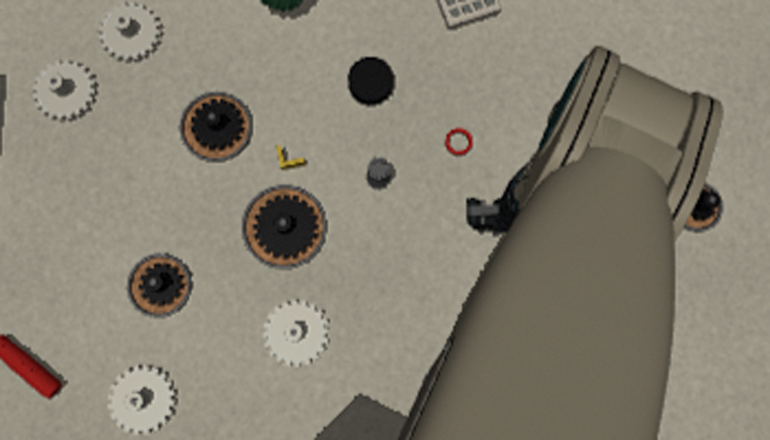

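All four gears sit in their dishes at crop pixels (217,123), (285,225), (160,285) and (705,208). Their hub tops are 49–50 mm above the table, so they lie flat on the floors. The pulley (371,80) and rook (380,173) stand where they were.

```bash
python3 -c "
from workcell import bot;print(bot.close_job())"
```

```text
the job is handed in; nothing more can be done
None
```

All four black gears lie flat, hub up, in the dishes of their own size, the pulley and rook are where they stood, and the job was handed in at about 24 s; no verdict came back.

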